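# Three-point surface check of a slide-warming plate

## Robot

A 6-joint arm with a two-finger parallel gripper is mounted at the origin on the work surface. World frame = base frame: x ahead of the robot, y to its left, z up, the work surface at z = 0. Lengths are in mm, angles in degrees, forces in N, time in s.
With the tool pointing down it reaches from about 300 to 850 mm from the base axis. Payload 4.2 kg.
Tool frame: the origin (TCP) lies midway between the tips of the shut fingers; the grasp point (between the pads) lies 19 mm behind it; z points along the fingers, y is the line along which they close (so a half turn about z gives the same grasp; the last joint's range is limited). The gripper opens to 91 mm and grips with 3 to 60 N. Pads are 32 mm wide; open, the fingers measure 118 mm over their backs; the gripper's body (76 mm by 178 mm) begins 60 mm behind the grasp point.
Start: joints at [-70.703, 18.312, 89.639, -0, 72.044, -1.146], TCP at [200.839, -538.802, 213.976] pointing down, gripper open.
Joint ranges: [-177.97, 177.97], [-48.28, 115.42], [12.27, 149.76], [-77.06, 257.06], [2.81, 150.46], [-146.56, 146.56]. Speed limits (degrees/s): [147.25, 147.25, 180, 180, 180, 180].

## Interface

Orientations are given as [roll, pitch, yaw] about the fixed x, y, z axes, in that order (R = Rz(yaw) Ry(pitch) Rx(roll)).
In Python, from workcell import state, grab_frame, camera_model, workorder gives the robot as it stands.
- The arm moves only by the tool carry_out, never from a script. Its argument "commands" is a list of rows, each a list of 7 numbers: the turn, a rotation vector about the tool's x, y, z in degrees, then the shift along the tool's x, y, z in mm, then the opening, from -1 (shut) to 1 (fully open). In form: [[ax, ay, az, dx, dy, dz, hand], ...]. A call has 1 to 20 rows; each row is the pose to reach, as a shift and turn from the pose commanded when the call began, along the tool's axes at that moment; what a row does not reach only later rows make up. A row lasts 1/10 s, in which the tool goes at most 50 mm and 8.59 degrees, less where a joint would pass 70% of its speed; a pose out of reach is approached as far as the arm can. A call with a gripper value outside its range is refused whole. The fingers move at their own pace and stop on an object; "force" is the grip in N (left out, the last holds). Time passes only in rows, so rows that repeat a pose let the fingers close. It gives the time, the measured TCP pose, the force, the opening and the grip force at its end, in the units of the state.
- state(): the state, without advancing time (a new reading comes with each control period).
- grab_frame(name): name is "side" or "top"; returns the picture (420x560x3 uint8, red, green, blue); there is no depth.
- camera_model(name): a dict with "fx", "fy", "cx", "cy" (pixels), "origin" and "rotation" of the camera in the world. Camera axes: x right, y up, looking along -z (the intrinsics and any distortion apply to the point x, -y, -z); pixel columns grow to the right and rows downward; lengths in mm; the calibration is good to about 2 mm. A picture is of the moment at which its call begins. camera_model takes no time and is no camera call.
- workorder.job_done(): hands the job in; it is judged then, once.
The state is a dict: "time_s": time; "qpos": joint angles; "qvel": joint speeds; "effort": joint torques, N m; "ee_pos": TCP position; "ee_rot": TCP orientation; "force": force on the tool from outside, world axes, zero at the start; "torque": the same for the moment, N m; "gripper_width": finger opening in mm; "gripper_force": force on a finger pad.
Only numpy, scipy, OpenCV 4.12 (cv2) and the standard library are available. Lean on these libraries where they do the work, as an engineer would, in place of code of your own. Each camera call takes 0.05 s, during which the arm holds its last target. There are 200 camera calls.

## Task

Check the slide-warming plate with the surface thermometer that hangs in the pipette stand: holding it upright, press its sprung tip lightly onto the plate inside the red ring, then the yellow, then the blue (the order of the log sheet), each time so that the tip springs in part of the way but is not pushed fully in, and keep it there for a good second for the reading to settle. The plate must stay at its present setting while you measure. Then hang the thermometer back by its collar in its fork of the stand and turn the plate's control knob down to the green standby mark, leaving everything else on the bench as it is.

Things in the scene. Friction and masses are not known exactly. Their poses are not given: they have to be found in the camera images.
- probe: Surface thermometer, 183 mm long, 120 g, hung upright in either fork. Origin: on its axis, underside of the blue collar (34 mm diameter, 8 mm thick); z up the handle. White box handle 30 mm (x) by 26 mm (y) from z = 8 to 83 mm, dark display on its -x face. Below: neck 13 mm in diameter to z = -28 mm, steel stem 9 mm in diameter to z = -84 mm, sprung tip with its face at z = -100 mm.
- tip_face (a point): Centre of the flat underside of the thermometer's copper tip, a disc 12 mm in diameter, 100 mm below the origin of the thermometer when not pressed. Its axes are those of the thermometer.
- probe_tip (a joint): How far the thermometer's sprung tip is pushed in: 0 m when free, stop at 0.008 m. It begins to move at about 0.35 N and needs about 0.35 N more for each mm (3.2 N at the stop).
- stand: Pipette stand, fixed: cream base 120 by 190 mm, 12 mm thick, post and crossbar at the back (+x side), two blue forks 110 mm apart along y that open to -x, towards the robot. Origin on the bench midway between the fork centres. Highest point 138 mm.
- fork_a (a point): Centre of the stand's left (+y) fork, level with the top of its tines (z = 130 mm): where the underside centre of a hung collar rests, with 2 to 3 mm of play. Tines 10 mm wide, 18 mm apart, reach 24 mm in front (-x) of it, with lips 3.5 mm high at the ends; a ledge 8 mm high is 21 mm behind. Lift a tool over the lips and draw it to -x, or lift it straight up through the gap. Axes as the stand's.
- fork_b (a point): The same for the stand's right (-y) fork. One fork holds the thermometer and the other the pipette.
- warmer: Slide-warming plate, fixed: white casing 240 mm (x) by 340 mm (y), top deck 70 mm above the bench; on it a flat black metal plate 200 by 210 mm over y = -60 to +150 mm, surface 76 mm above the bench; grey control strip with the knob at the -y end. Origin on the bench under the casing's centre; x away from the robot.
- ring_red: Red stick-on ring on the plate, 26 mm inside and 34 mm outside diameter, too thin to feel. Origin at its centre on the plate surface. The tip must be wholly inside the ring (centre within 7 mm).
- ring_yellow: Yellow ring, otherwise the same.
- ring_blue: Blue ring, otherwise the same.
- setknob (a joint): Angle of the plate's control knob, rad, growing clockwise from above, 0 to 4.9. Pointer direction in the frame of warmer: (-cos(q + 0.6), sin(q + 0.6)). Starts at the working setting, 1.5 to 2.0, and stays where it is left (friction 0.03 N m). The green standby mark is at 0.6, so down is anticlockwise from above; keep above 1.35 until all three measurements are made.
- setknob_grip (a point): On the upright axis of the black control knob at the height to grip it, 102 mm above the bench. Round skirt 44 mm in diameter, top 79 mm above the bench; on it a bar grip 40 mm long, 14 mm thick, up to 106 mm above the bench. A white line on one half of the bar is the pointer. x lies along the bar, the pointer at its -x end.
- standby_mark (a point): Centre of the green standby mark, a tab 9.5 mm wide on the grey control strip, 31 mm from the knob's axis: the pointer must point to it (within 0.15 rad).
- pipette: Cream pipette with blue collar hanging in the other fork of the stand, 179 mm long, up to 79 mm above the fork; leave it alone. Origin on its axis at the underside of the collar.
- tipbox_a: Blue box of pipette tips, 84 by 122 by 64 mm, loose; leave alone. Origin under its centre.
- tipbox_b: Another blue box of pipette tips, the same size; leave alone.
- tipbox_c: Yellow box of pipette tips with a pale lid, the same size; leave alone.
- red_rack: Red metal tube block, 60 by 90 by 45 mm, loose; leave alone. Origin under its centre.
- label_roll: Roll of white labels, 72 mm in diameter, 45 mm high, loose; leave alone. Origin under its centre.
- beaker: Glass beaker, 68 mm in diameter, 90 mm high, loose; leave alone. Origin under its centre.
- bottle: Glass bottle with amber contents and a blue cap, 72 mm in diameter, 150 mm high, loose; leave alone. Origin under its centre.

How it is judged:
By the outcome, as a careful person would: the job done as asked, in the order asked, and still so for the second after the job is handed in, with the robot touching nothing.
It also fails if it takes over 72 s, if anything falls off the work surface, if the arm or the gripper's body presses on something with over 40 N, if the wrist force passes 120 N, or if a joint passes its speed limit or range.

## Working session

There is one attempt and no reset: what is moved stays moved. The work goes in short steps, Python scripts to look and compute and a tool call to move; the robot and the scene stay as the last step left them, time stands still between calls to the robot, and variables do not carry over. Pictures are saved under pics/ and viewed, at most 10 in all, crops included, and the job is handed in when it is done.

Besides the shell and the picture viewer there is one more tool, called after ">>>" as name(argument=value, ...) on one line, values as JSON. carry_out: Moves the arm, as the interface text tells. Its arguments: {"type":"object","properties":{"commands":{"type":"array"},"force":{"type":"number"}},"required":["commands"]}

```bash
mkdir -p pics; ls; python3 - <<'E'
from workcell import state, grab_frame, camera_model
import cv2
for n in("side","top"):
    cv2.imwrite(f"pics/{n}0.png",grab_frame(n)[:,:,::-1]); print(n,camera_model(n))
print(state())
E
```

```text
pics
side {'fx': 396.39757860506165, 'fy': 396.39757860506165, 'cx': 270.8710635049925, 'cy': 207.86659267203132, 'origin': array([ 421.65542818,  807.11979776, 1054.88687246]), 'rotation': array([  38.56575771,    0.95226143, -173.45063609])}
top {'fx': 388.48944390805326, 'fy': 388.48944390805326, 'cx': 274.54266636608764, 'cy': 209.2091162306086, 'origin': array([ 357.49968657,   42.82712091, 1208.4032488 ]), 'rotation': array([  8.71791457,  -1.50132138, -89.848593  ])}
{'time_s': 0.1, 'qpos': array([-7.07034051e+01,  1.83463062e+01,  8.96985965e+01, -4.32083385e-04,
        7.20429609e+01, -1.14478914e+00]), 'qvel': array([-0.04616734,  0.01518538, -0.17318933, -0.07605396, -0.05239264,
       -0.01810936]), 'effort': array([ 1.88589111e-03, -4.13328552e+01, -2.32507753e+01,  7.30143045e-02,
        4.22574312e-02, -5.47227808e-05]), 'ee_pos': array([ 200.68128242, -538.37211492,  213.22666002]), 'ee_rot': array([-1.79912146e+02, -1.34467889e-03,  2.04415165e+01]), 'force': array([-0.65875465,  0.54571311, -0.10401343]), 'torque': array([ 0.06000245, -0.03781971, -0.01635501]), 'gripper_force': 0.0, 'gripper_width': 91.33661229676123}
```

View pics/side0.png

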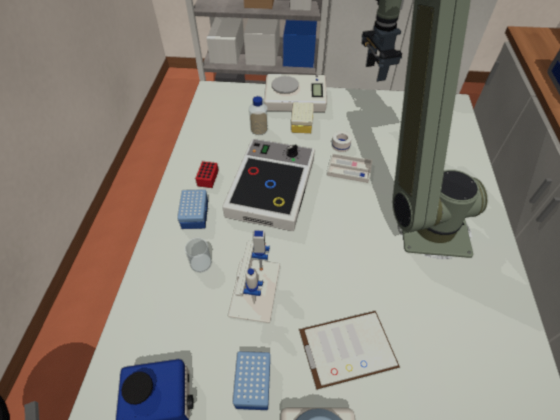

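View pics/top0.png

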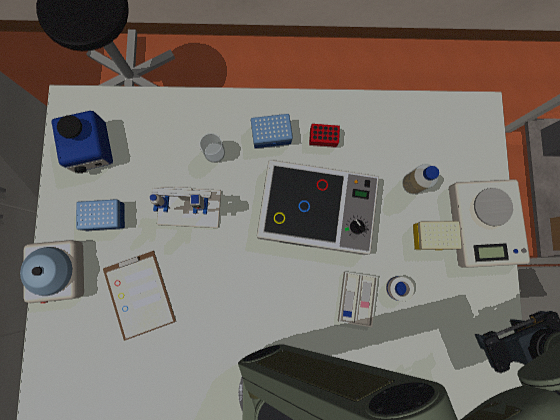

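```bash
cat > h.py <<'E'
import numpy as np,cv2
from scipy.spatial.transform import Rotation as R
from workcell import state, grab_frame, camera_model
C={n:camera_model(n) for n in("side","top")}
def ray(n,u,v):
    c=C[n];d=np.array([(u-c['cx'])/c['fx'],-(v-c['cy'])/c['fy'],-1])
    return c['origin'],R.from_euler('xyz',c['rotation'],degrees=True).apply(d)
def onz(n,u,v,z):
    o,d=ray(n,u,v);return o+d*(z-o[2])/d[2]
def proj(n,p):
    c=C[n];q=R.from_euler('xyz',c['rotation'],degrees=True).inv().apply(np.array(p)-c['origin'])
    return np.array([c['cx']-c['fx']*q[0]/q[2],c['cy']+c['fy']*q[1]/q[2]])
def tri(a,b):
    o,d=ray("side",*a);p,e=ray("top",*b);d=d/np.linalg.norm(d);e=e/np.linalg.norm(e)
    s=np.linalg.lstsq(np.c_[d,-e],p-o,rcond=None)[0]
    A,B=o+s[0]*d,p+s[1]*e;return (A+B)/2,np.linalg.norm(A-B)
E
python3 - <<'E'
import cv2,numpy as np
s=cv2.imread("pics/side0.png");t=cv2.imread("pics/top0.png")
a=cv2.resize(s[220:325,220:290],None,fx=5.6,fy=5.6,interpolation=2)
b=cv2.resize(t[180:235,145:255],None,fx=3.5,fy=3.5,interpolation=2)
c=cv2.resize(t[205:250,338:383],None,fx=8.5,fy=8.5,interpolation=2)
o=np.zeros((600,792,3),np.uint8);o[:588,:392]=a
o[:192,400:785]=b;o[200:582,400:782]=c
cv2.imwrite("pics/m1.png",o)
from h import *
hs=cv2.cvtColor(t,cv2.COLOR_BGR2HSV)
m={'red':((0,120,90),(8,255,255)),'red2':((172,120,90),(180,255,255)),'yel':((22,120,110),(35,255,255)),'blue':((100,120,100),(120,255,255)),'green':((45,80,60),(85,255,255))}
for z,(img,n) in enumerate(((s,'side'),(t,'top'))):
    hs=cv2.cvtColor(img,cv2.COLOR_BGR2HSV)
    box={'side':(228,145,318,222),'top':(262,165,385,252)}[n]
    for k,(l,h) in m.items():
        q=cv2.inRange(hs,l,h);w=np.zeros_like(q);w[box[1]:box[3],box[0]:box[2]]=q[box[1]:box[3],box[0]:box[2]]
        nn,_,st,ce=cv2.connectedComponentsWithStats(w,connectivity=8)
        for i in range(1,nn):
            x,y,bw,bh,ar=st[i]
            if ar>3: print(n,k,st[i],(x+(bw-1)/2,y+(bh-1)/2),ce[i].round(1),onz(n,*(x+(bw-1)/2,y+(bh-1)/2),76).round(1))
E
```

```text
side red [248 167  11   8  49] (np.float64(253.0), np.float64(170.5)) [253.2 170.4] [ 606.3 -122.7   76. ]
side yel [273 197  12   9  46] (np.float64(278.5), np.float64(201.0)) [278.2 201.4] [505.8   3.1  76. ]
side blue [265 180  11   8  51] (np.float64(270.0), np.float64(183.5)) [270.1 183.6] [541.5 -69.1  76. ]
side green [262 146   6   6  23] (np.float64(264.5), np.float64(148.5)) [264.4 148.6] [ 580.7 -234.9   76. ]
side green [292 158   3   3   8] (np.float64(293.0), np.float64(159.0)) [292.9 159.1] [ 474.8 -191.5   76. ]
top red [318 179  10   6  16] (np.float64(322.5), np.float64(181.5)) [322.9 180.8] [ 616.1 -129.7   76. ]
top red [317 183  11   8  23] (np.float64(322.0), np.float64(186.5)) [321.2 187.4] [ 600.8 -128.    76. ]
top yel [274 212  11  12  44] (np.float64(279.0), np.float64(217.5)) [279.  217.5] [5.067e+02 4.000e-01 7.600e+01]
top blue [298 200  12  12  53] (np.float64(303.5), np.float64(205.5)) [304.  205.7] [543.  -72.1  76. ]
top green [355 191  12   6  46] (np.float64(360.5), np.float64(193.5)) [360.2 193.5] [ 580.4 -243.    76. ]
top green [345 227   4   4  14] (np.float64(346.5), np.float64(228.5)) [346.6 228.7] [ 475.3 -198.3   76. ]
```

View pics/m1.png

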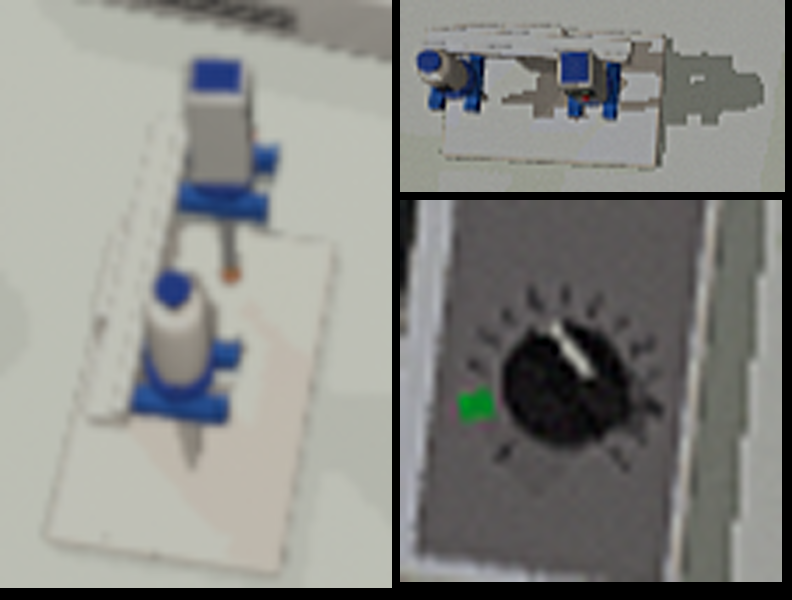

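```bash
python3 - <<'E'
from h import *
s=cv2.imread("pics/side0.png");t=cv2.imread("pics/top0.png")
def blobs(img,l,h,box,inv=0,mn=8):
    q=cv2.inRange(cv2.cvtColor(img,cv2.COLOR_BGR2HSV),l,h);w=np.zeros_like(q);x0,y0,x1,y1=box;w[y0:y1,x0:x1]=q[y0:y1,x0:x1]
    n,_,st,ce=cv2.connectedComponentsWithStats(w,connectivity=4)
    return w,[(st[i],ce[i].round(2)) for i in range(1,n) if st[i][4]>=mn]
bl=(105,120,50),(125,255,255)
for n,img,box in(("side",s,(235,225,280,300)),("top",t,(145,185,210,220))):
    for b in blobs(img,*bl,box)[1]: print(n,'blue',b)
for n,img,box in(("side",s,(284,142,304,162)),("top",t,(344,213,372,242))):
    w,b=blobs(img,(0,0,0),(180,255,60),box); print(n,'knob',b)
# outlines: casing (top), stand base
for n,img,box,name in(("top",t,(250,150,390,260),'casing'),("top",t,(140,180,226,232),'stand'),("side",s,(222,132,322,232),'casing')):
    x0,y0,x1,y1=box;g=img[y0:y1,x0:x1]
    L=cv2.createLineSegmentDetector().detect(cv2.cvtColor(g,cv2.COLOR_BGR2GRAY))[0][:,0]
    L=L+[x0,y0,x0,y0]
    for l in sorted(L,key=lambda l:-np.hypot(l[2]-l[0],l[3]-l[1]))[:9]: print(n,name,l.round(1), np.degrees(np.arctan2(l[3]-l[1],l[2]-l[0])).round(1))
E
```

```text
side blue (array([255, 231,   8,   5,  37], dtype=int32), array([258.22, 232.97]))
side blue (array([266, 247,   3,   4,  10], dtype=int32), array([267. , 248.2]))
side blue (array([252, 253,  15,   6,  74], dtype=int32), array([259.05, 255.49]))
side blue (array([248, 269,   6,   5,  24], dtype=int32), array([250.29, 271.  ]))
side blue (array([244, 281,  18,  14, 109], dtype=int32), array([252.81, 289.56]))
top blue (array([150, 195,   7,   5,  29], dtype=int32), array([152.79, 197.  ]))
top blue (array([191, 195,   8,   8,  63], dtype=int32), array([194.44, 198.54]))
top blue (array([153, 196,  16,  16,  89], dtype=int32), array([162.19, 204.58]))
top blue (array([203, 198,   5,  16,  57], dtype=int32), array([205.05, 205.32]))
top blue (array([193, 207,   4,   6,  17], dtype=int32), array([194.12, 210.  ]))
side knob [(array([287, 145,  11,  13,  97], dtype=int32), array([292.23, 151.73]))]
top knob [(array([350, 219,  19,  15, 174], dtype=int32), array([357.61, 226.79]))]
top casing [256.8 236.1 368.1 253.2] 8.8
top casing [365.7 255.3 258.  239. ] -171.4
top casing [346.8 172. 
[... 339 characters left out ...]
208.  197.2] 13.5
top stand [171.9 194.  188.2 196. ] 7.0
top stand [209.4 228.2 193.1 228. ] -179.2
top stand [191.9 226.9 176.9 226.9] 180.0
top stand [217.  225.6 218.  211.8] -86.1
top stand [207.8 199.3 206.3 213.1] 96.2
top stand [159.3 186.  173.1 185.5] -2.0
top stand [171.9 225.6 158.1 225.8] 179.3
side casing [316.2 151.7 294.2 230.2] 105.6
side casing [293.7 220.1 312.7 153.9] -74.0
side casing [288.9 229.9 225.2 217.3] -168.8
side casing [289.3 214.3 229.2 202.4] -168.9
side casing [248.6 157.9 301.3 167.1] 9.9
side casing [303.3 167.1 289.3 214.5] 106.5
side casing [228.8 201.9 248.  157.1] -66.8
side casing [252.4 139.4 294.8 145.8] 8.6
side casing [261.6 217.4 291.6 219.9] 4.8
```

```bash
python3 - <<'E'
from h import *
print('cap',tri((258.22,232.97),(194.44,198.54)),onz('top',194.44,198.54,213),onz('side',258.22,232.97,213))
print('pip',tri((250.29,271),(152.79,197)),onz('top',152.79,197,209),onz('side',250.29,271,209))
def ang(n,l,z):
    a,b=onz(n,l[0],l[1],z),onz(n,l[2],l[3],z);d=b-a;return np.degrees(np.arctan2(d[1],d[0])).round(1),np.linalg.norm(d).round(0)
for l,z in (((365.7,255.3,258,239),0),((346.8,172,270.6,160.6),70),((370.1,252,378.2,179.4),70),((339,244.5,347.7,173.2),76),((333.3,241.8,263.4,231.2),76),((274.1,165.1,342.9,175.6),76)): print('w',ang('top',l,z))
for l,z in (((289.3,214.3,229.2,202.4),76),((303.3,167.1,289.3,214.5),76),((293.7,220.1,312.7,153.9),70)): print('ws',ang('side',l,z))
for l in ((158.1,223.2,214.4,226.1),(157.3,224.9,218.4,227.7),(217,225.6,218,211.8)):print('st',ang('top',l,12))
for z in (79,):print('knob',onz('top',357.61,226.79,z),onz('top',359,226.5,z),tri((292.23,151.73),(357.61,226.79)))
print('green',onz('top',346.6,228.7,71),onz('side',292.9,159.1,71),tri((292.9,159.1),(346.6,228.7)))
for n,p in dict(red=((253,170.5),(322.5,184.5)),yel=((278.5,201),(279,217.5)),blue=((270,183.5),(303.5,205.5))).items(): print(n,tri(*p),onz('top',*p[1],76),onz('side',*p[0],76))
E
```

```text
cap (array([536.51628899, 225.32130348, 209.89524054]), np.float64(1.7188983685968642)) [536.82904892 224.73634838 213.        ] [535.23186362 227.60183173 213.        ]
pip (array([541.28702255, 334.79964277, 203.18114332]), np.float64(1.1676846948610533)) [540.81246561 333.10795196 209.        ] [539.88519623 338.10936494 209.        ]
w (np.float64(81.7), np.float64(339.0))
w (np.float64(81.8), np.float64(233.0))
w (np.float64(-8.4), np.float64(221.0))
w (np.float64(-8.3), np.float64(216.0))
w (np.float64(81.6), np.float64(207.0))
w (np.float64(-98.4), np.float64(209.0))
ws (np.float64(-8.3), np.float64(197.0))
ws (np.float64(81.8), np.float64(212.0))
ws (np.float64(-98.4), np.float64(303.0))
st (np.float64(-92.7), np.float64(173.0))
st (np.float64(-92.3), np.float64(187.0))
st (np.float64(-2.7), np.float64(43.0))
knob [ 480.18361564 -230.62110625   79.        ] [ 481.06252484 -234.75652569   79.        ] (array([ 480.8069679 , -232.36275125,   71.74661418]), np.float64(0.3278071729108197))
green [ 475.20283899 -199.66076396   71.        ] [ 475.33310247 -196.11631951   71.        ] (array([ 475.61406553, -200.59127345,   66.61868383]), np.float64(0.08405108098042019))
red (array([ 608.35368701, -130.84004621,   67.52479107]), np.float64(0.9109024601516021)) [ 606.95272766 -129.5826051    76.        ] [ 606.29226752 -122.67681116   76.        ]
yel (array([5.06576241e+02, 3.40669474e-01, 7.27680508e+01]), np.float64(1.0885440672530455)) [5.06698473e+02 4.27487093e-01 7.60000000e+01] [505.75382897   3.0860564   76.        ]
blue (array([542.75879903, -72.41983286,  72.42507814]), np.float64(1.5557489376741862)) [542.96050284 -72.10999794  76.        ] [541.53913821 -69.06420442  76.        ]
```

>>> carry_out(commands=[[0, 0, 0, 0, 0, -50, 1], [0, 0, 0, 0, 0, -106, 1], [0, 0, 22.9, 581, -599, -106, 1], [0, 0, 22.9, 581, -599, -106, 1], [0, 0, 22.9, 581, -599, -106, 1], [0, 0, 22.9, 581, -599, -106, 1], [0, 0, 22.9, 581, -599, -106, 1], [0, 0, 22.9, 581, -599, -106, 1], [0, 0, 22.9, 581, -599, -106, 1], [0, 0, 22.9, 581, -599, -106, 1], [0, 0, 22.9, 581, -599, -106, 1], [0, 0, 22.9, 581, -599, -106, 1], [0, 0, 22.9, 581, -599, -106, 1], [0, 0, 22.9, 581, -599, -106, 1], [0, 0, 22.9, 581, -599, -106, 1], [0, 0, 22.9, 581, -599, -106, 1], [0, 0, 22.9, 581, -599, -106, 1], [0, 0, 22.9, 581, -599, -106, 1], [0, 0, 22.9, 581, -599, -106, 1], [0, 0, 22.9, 581, -599, -106, 1]])

```text
time_s: 2.1
ee_pos: [537.0, 229.3, 317.9]
ee_rot: [-180.0, 0.1, -2.2]
force: [-0.8, 0.0, -0.7]
gripper_width: 91.2
gripper_force: 0.0
```

>>> carry_out(commands=[[0, 0, 0, 0, 0, 0, 1], [0, 0, 0, 0, 0, 0, 1], [0, 0, 0, 0, 0, 0, 1], [0, 0, 0, 0, 0, 0, 1]])

```text
time_s: 2.5
ee_pos: [535.8, 224.3, 320.4]
ee_rot: [-180.0, -0.0, -2.5]
force: [-0.4, -0.2, 0.3]
gripper_width: 91.0
gripper_force: 0.0
```

>>> carry_out(commands=[[0, 0, 0, 0, 0, 30, 1], [0, 0, 0, 0, 0, 60, 1], [0, 0, 0, 0, 0, 90, 1], [0, 0, 0, 0, 0, 115, 1], [0, 0, 0, 0, 0, 135, 1], [0, 0, 0, 0, 0, 150, 1], [0, 0, 0, 0, 0, 156, 1], [0, 0, 0, 0, 0, 156, 1], [0, 0, 0, 0, 0, 156, 1]])

```text
time_s: 3.4
ee_pos: [536.6, 225.4, 164.9]
ee_rot: [-180.0, -0.1, -2.5]
force: [-0.2, 0.5, -0.7]
gripper_width: 91.3
gripper_force: 0.0
```

```bash
python3 - <<'E'
from h import *
for i in range(3):
    s=state();print(s['ee_pos'].round(2),s['ee_rot'].round(2),s['force'].round(2)); a=grab_frame("side")
b=grab_frame("top")
cv2.imwrite("pics/s2.png",a[:,:,::-1]);cv2.imwrite("pics/t2.png",b[:,:,::-1])
A=cv2.resize(a[180:310,215:305],None,fx=4.4,fy=4.4,interpolation=2);B=cv2.resize(b[150:260,130:250],None,fx=3.3,fy=3.3,interpolation=2)
o=np.zeros((580,796,3),np.uint8);o[:A.shape[0],:396]=A;o[:B.shape[0],400:796]=B
cv2.imwrite("pics/m2.png",o[:,:,::-1])
E
```

```text
[536.58 225.35 164.92] [-1.7996e+02 -9.0000e-02 -2.4800e+00] [-0.16  0.53 -0.73]
[536.72 225.46 165.12] [-1.7995e+02 -1.2000e-01 -2.4800e+00] [ 0.4  -1.48  0.3 ]
[536.66 225.54 165.12] [-1.7995e+02 -1.2000e-01 -2.4700e+00] [ 0.19 -0.17  0.13]
```

View pics/m2.png

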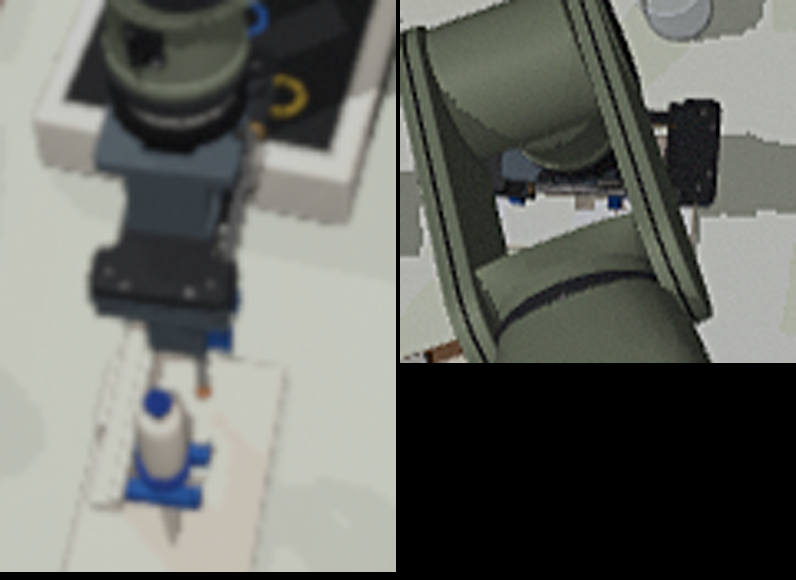

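>>> carry_out(commands=[[0, 0, 0, 0, 0, 0, -0.2], [0, 0, 0, 0, 0, 0, -0.3], [0, 0, 0, 0, 0, 0, -0.35], [0, 0, 0, 0, 0, 0, -0.4], [0, 0, 0, 0, 0, 0, -0.45], [0, 0, 0, 0, 0, 0, -0.6], [0, 0, 0, 0, 0, 0, -1], [0, 0, 0, 0, 0, 0, -1], [0, 0, 0, 0, 0, 0, -1], [0, 0, 0, 0, 0, 0, -1]], force=25)

```text
time_s: 4.6
ee_pos: [536.0, 225.3, 163.9]
ee_rot: [180.0, 0.0, -2.5]
force: [-0.5, 0.3, 1.0]
gripper_width: 25.8
gripper_force: 25.0
```

>>> carry_out(commands=[[0, 0, 0, 0, 0, -4, -1], [0, 0, 0, 0, 0, -10, -1], [0, 0, 0, 0, 0, -20, -1], [0, 0, 0, 0, 0, -30, -1], [0, 0, 0, 0, 0, -42, -1], [0, 0, 0, 0, 0, -55, -1], [0, 0, 0, 0, 0, -70, -1], [0, 0, 0, 0, 0, -85, -1], [0, 0, 0, 0, 0, -100, -1], [0, 0, 0, 0, 0, -112, -1], [0, 0, 0, 0, 0, -120, -1], [0, 0, 0, 0, 0, -120, -1], [0, 0, 0, 0, 0, -120, -1]])

```text
time_s: 5.9
ee_pos: [535.8, 225.3, 283.6]
ee_rot: [180.0, 0.0, -2.5]
force: [-0.5, -0.1, -1.2]
gripper_width: 25.9
gripper_force: 25.0
```

```bash
python3 - <<'E'
from h import *
s=state();print(s['ee_pos'].round(2),s['force'].round(2))
a=grab_frame("side");cv2.imwrite("pics/s3.png",a[:,:,::-1])
cv2.imwrite("pics/m3.png",cv2.resize(a[150:300,200:300],None,fx=4,fy=4,interpolation=2)[:,:,::-1])
print(proj('side',[536,225.5,150]))
q=cv2.inRange(cv2.cvtColor(a,cv2.COLOR_RGB2HSV),(3,90,60),(18,255,255));n,_,st,ce=cv2.connectedComponentsWithStats(q[150:300,200:300])
print(st[1:],ce[1:]+[200,150])
E
```

```text
[535.83 225.32 283.61] [-0.49 -0.13 -1.23]
[259.00775492 245.62663714]
[[11 12  1  1  1]
 [17 16  1  1  1]
 [15 28  1  1  1]
 [14 31  1  1  1]
 [ 7 37  1  1  1]
 [70 36  1  1  1]
 [72 37  1  2  2]
 [70 38  1  1  1]
 [36 52  2  2  2]
 [63 54  4  3  7]
 [68 55  1  1  1]
 [66 56  1  1  1]
 [67 57  2  2  3]
 [58 96  3  3  8]] [[211.         162.        ]
 [217.         166.        ]
 [215.         178.        ]
 [214.         181.        ]
 [207.         187.        ]
 [270.         186.        ]
 [272.         187.5       ]
 [270.         188.        ]
 [236.5        202.5       ]
 [264.         204.57142857]
 [268.         205.        ]
 [266.         206.        ]
 [267.66666667 207.66666667]
 [259.125      246.875     ]]
```

View pics/m3.png

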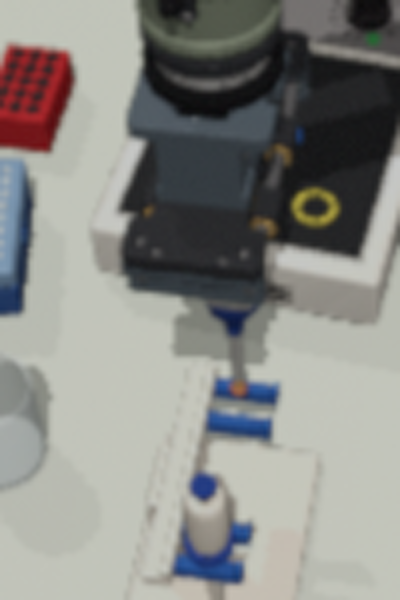

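>>> carry_out(commands=[[0, 0, 0, 4, 15, 0, -1], [0, 0, 0, 10, 41, 0, -1], [0, 0, 0, 18, 73, 0, -1], [0, 0, 0, 26, 106, 0, -1], [0, 0, 0, 34, 139, 0, -1], [0, 0, 0, 42, 172, 0, -1], [0, 0, 0, 50, 205, 0, -1], [0, 0, 0, 58, 238, 0, -1], [0, 0, 0, 66, 271, 0, -1], [0, 0, 0, 74, 304, 10, -1], [0, 0, 0, 80, 328, 20, -1], [0, 0, 0, 84, 344, 35, -1], [0, 0, 0, 86, 351, 45, -1], [0, 0, 0, 86, 351, 50, -1], [0, 0, 0, 86, 351, 50, -1], [0, 0, 0, 86, 351, 50, -1]])

```text
time_s: 7.55
ee_pos: [607.0, -127.9, 234.4]
ee_rot: [-180.0, -0.0, -2.4]
force: [0.5, -0.1, -0.2]
gripper_width: 25.9
gripper_force: 25.0
```

```bash
python3 - <<'E'
from h import *
s=state();print(s['ee_pos'].round(2),s['force'].round(2))
a=grab_frame("side");b=grab_frame("top");cv2.imwrite("pics/s4.png",a[:,:,::-1]);cv2.imwrite("pics/t4.png",b[:,:,::-1])
A=cv2.resize(a[110:220,215:315],None,fx=4,fy=4,interpolation=2);B=cv2.resize(b[130:230,280:380],None,fx=3.9,fy=3.9,interpolation=2)
o=np.zeros((440,795,3),np.uint8);o[:440,:400]=A;o[:390,404:794]=B
cv2.imwrite("pics/m4.png",o[:,:,::-1])
print(proj('side',[606.5,-129,100]),proj('side',[606.5,-129,76]),proj('top',[606.5,-129,100]))
E
```

```text
[ 607.03 -127.86  234.41] [ 0.48 -0.12 -0.25]
[252.83644495 164.2028185 ] [253.20172511 169.16845167] [323.51889673 182.89242817]
```

View pics/m4.png

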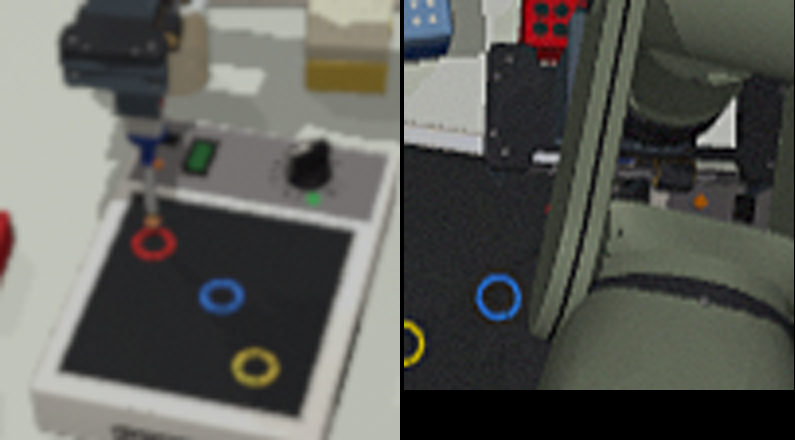

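```bash
cat > f.py <<'E'
from h import *
F=[];P=[]
for i in range(10):
    grab_frame("side");s=state();F.append(s['force']);P.append(s['ee_pos'])
print(s['time_s'],np.mean(F,0).round(2),np.std(F,0).round(2),np.mean(P,0).round(2))
E
python3 f.py
```

```text
8.15 [-0.06 -0.2  -1.17] [0.33 0.38 0.51] [ 607.03 -128.65  234.34]
```

>>> carry_out(commands=[[0, 0, 0, 0, 0, 5, -1], [0, 0, 0, 0, 0, 11, -1], [0, 0, 0, 0, 0, 17, -1], [0, 0, 0, 0, 0, 21, -1], [0, 0, 0, 0, 0, 24, -1], [0, 0, 0, 0, 0, 26, -1], [0, 0, 0, 0, 0, 28, -1], [0, 0, 0, 0, 0, 28, -1], [0, 0, 0, 0, 0, 28, -1], [0, 0, 0, 0, 0, 28, -1], [0, 0, 0, 0, 0, 28, -1]])

```text
time_s: 9.25
ee_pos: [606.9, -129.0, 206.2]
ee_rot: [180.0, -0.0, -2.5]
force: [-1.0, 0.3, 0.9]
gripper_width: 26.0
gripper_force: 25.0
```

```bash
python3 f.py
```

```text
9.75 [-0.96  0.43  0.76] [0.48 0.44 0.57] [ 606.91 -128.96  206.01]
```

>>> carry_out(commands=[[0, 0, 0, 0, 0, 0, -1], [0, 0, 0, 0, 0, 0, -1], [0, 0, 0, 0, 0, 0, -1], [0, 0, 0, 0, 0, 0, -1], [0, 0, 0, 0, 0, 0, -1], [0, 0, 0, 0, 0, 0, -1], [0, 0, 0, 0, 0, 0, -1], [0, 0, 0, 0, 0, 0, -1], [0, 0, 0, 0, 0, -8, -1], [0, 0, 0, 0, 0, -20, -1], [0, 0, 0, -4, -5, -28, -1], [0, 0, 0, -18, -21, -28, -1], [0, 0, 0, -38, -45, -28, -1], [0, 0, 0, -58, -69, -28, -1], [0, 0, 0, -78, -92, -28, -1], [0, 0, 0, -94, -111, -28, -1], [0, 0, 0, -103, -122, -28, -1], [0, 0, 0, -106, -125, -28, -1], [0, 0, 0, -106, -125, -28, -1], [0, 0, 0, -106, -125, -28, -1]])

```text
time_s: 11.75
ee_pos: [507.1, -0.1, 234.1]
ee_rot: [180.0, -0.0, -2.5]
force: [0.4, 0.1, -1.0]
gripper_width: 25.9
gripper_force: 25.0
```

```bash
python3 - <<'E'
from h import *
a=grab_frame("side");b=grab_frame("top");s=state();print(s['ee_pos'].round(2));cv2.imwrite("pics/s5.png",a[:,:,::-1])
A=cv2.resize(a[140:240,235:315],None,fx=5,fy=5,interpolation=2);B=cv2.resize(b[170:250,240:320],None,fx=4.9,fy=4.9,interpolation=2)
o=np.zeros((500,796,3),np.uint8);o[:500,:400]=A;o[:392,404:796]=B
cv2.imwrite("pics/m5.png",o[:,:,::-1])
print(proj('side',[506,.5,100]),proj('side',[506,.5,76]))
E
```

```text
[ 5.0703e+02 -2.1000e-01  2.3380e+02]
[278.494137   195.52630698] [278.50600261 200.3750998 ]
```

View pics/m5.png

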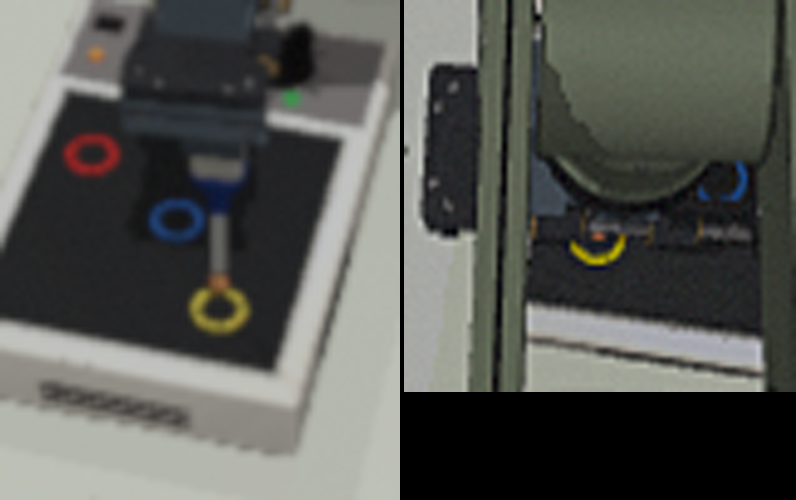

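>>> carry_out(commands=[[0, 0, 0, 0, 0, 5, -1], [0, 0, 0, 0, 0, 11, -1], [0, 0, 0, 0, 0, 17, -1], [0, 0, 0, 0, 0, 21, -1], [0, 0, 0, 0, 0, 24, -1], [0, 0, 0, 0, 0, 26, -1], [0, 0, 0, 0, 0, 28, -1], [0, 0, 0, 0, 0, 28, -1], [0, 0, 0, 0, 0, 28, -1], [0, 0, 0, 0, 0, 28, -1], [0, 0, 0, 0, 0, 28, -1]])

```text
time_s: 12.95
ee_pos: [506.3, 0.5, 206.1]
ee_rot: [180.0, -0.0, -2.5]
force: [-0.8, 0.2, 0.2]
gripper_width: 25.8
gripper_force: 25.0
```

```bash
python3 f.py
```

```text
13.45 [-0.88 -0.15  0.63] [0.43 0.61 0.4 ] [5.0635e+02 4.7000e-01 2.0599e+02]
```

>>> carry_out(commands=[[0, 0, 0, 0, 0, 0, -1], [0, 0, 0, 0, 0, 0, -1], [0, 0, 0, 0, 0, 0, -1], [0, 0, 0, 0, 0, 0, -1], [0, 0, 0, 0, 0, 0, -1], [0, 0, 0, 0, 0, 0, -1], [0, 0, 0, 0, 0, 0, -1], [0, 0, 0, 0, 0, 0, -1], [0, 0, 0, 0, 0, -8, -1], [0, 0, 0, 0, 0, -20, -1], [0, 0, 0, 2, 4, -28, -1], [0, 0, 0, 8, 14, -28, -1], [0, 0, 0, 16, 29, -28, -1], [0, 0, 0, 25, 45, -28, -1], [0, 0, 0, 33, 60, -28, -1], [0, 0, 0, 38, 69, -28, -1], [0, 0, 0, 39.5, 71, -28, -1], [0, 0, 0, 39.5, 71, -28, -1], [0, 0, 0, 39.5, 71, -28, -1], [0, 0, 0, 39.5, 71, -28, -1]])

```text
time_s: 15.45
ee_pos: [542.5, -71.6, 234.0]
ee_rot: [-180.0, 0.0, -2.4]
force: [0.8, -0.6, -1.6]
gripper_width: 25.8
gripper_force: 25.0
```

>>> carry_out(commands=[[0, 0, 0, 0, 0, 5, -1], [0, 0, 0, 0, 0, 11, -1], [0, 0, 0, 0, 0, 17, -1], [0, 0, 0, 0, 0, 21, -1], [0, 0, 0, 0, 0, 24, -1], [0, 0, 0, 0, 0, 26, -1], [0, 0, 0, 0, 0, 28, -1], [0, 0, 0, 0, 0, 28, -1], [0, 0, 0, 0, 0, 28, -1], [0, 0, 0, 0, 0, 28, -1], [0, 0, 0, 0, 0, 28, -1]])

```text
time_s: 16.55
ee_pos: [542.8, -72.1, 206.1]
ee_rot: [180.0, -0.0, -2.5]
force: [-1.4, 0.7, 0.8]
gripper_width: 25.8
gripper_force: 25.0
```

```bash
python3 f.py; python3 - <<'E'
from h import *
a=grab_frame("side")
A=cv2.resize(a[140:240,235:315],None,fx=5,fy=5,interpolation=2)
cv2.imwrite("pics/m6.png",A[:,:,::-1])
E
```

```text
17.05 [-0.93  0.23  0.74] [0.33 0.3  0.53] [542.78 -72.16 206.  ]
```

View pics/m6.png

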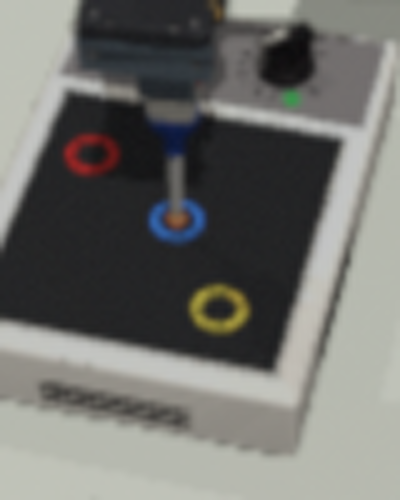

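>>> carry_out(commands=[[0, 0, 0, 0, 0, 0, -1], [0, 0, 0, 0, 0, 0, -1], [0, 0, 0, 0, 0, 0, -1], [0, 0, 0, 0, 0, 0, -1], [0, 0, 0, 0, 0, 0, -1], [0, 0, 0, 0, 0, 0, -1], [0, 0, 0, 0, 0, 0, -1], [0, 0, 0, 0, 0, 0, -1], [0, 0, 0, 0, 0, -8, -1], [0, 0, 0, 0, 0, -25, -1], [0, 0, 0, 0, 0, -45, -1], [0, 0, 0, 0, 0, -65, -1], [0, 0, 0, 0, 0, -78, -1]])

```text
time_s: 18.4
ee_pos: [543.6, -72.3, 286.0]
ee_rot: [180.0, -0.2, -2.5]
force: [0.5, -0.6, -1.2]
gripper_width: 25.7
gripper_force: 25.0
```

>>> carry_out(commands=[[0, 0, 0, -1, -14, 0, -1], [0, 0, 0, -3, -40, 0, -1], [0, 0, 0, -5, -72, 0, -1], [0, 0, 0, -7, -105, 0, -1], [0, 0, 0, -9, -138, 0, -1], [0, 0, 0, -11, -171, 0, -1], [0, 0, 0, -13, -204, 0, -1], [0, 0, 0, -15, -237, 0, -1], [0, 0, 0, -17, -265, 0, -1], [0, 0, 0, -18.5, -284, 0, -1], [0, 0, 0, -19.5, -294, 0, -1], [0, 0, 0, -19.5, -297, 0, -1], [0, 0, 0, -19.5, -297, 0, -1], [0, 0, 0, -19.5, -297, 0, -1], [0, 0, 0, -19.5, -297, 0, -1], [0, 0, 0, -19.5, -297, 0, -1]])

```text
time_s: 20.0
ee_pos: [536.1, 224.7, 284.0]
ee_rot: [180.0, -0.0, -2.5]
force: [-0.4, 0.1, -0.9]
gripper_width: 25.8
gripper_force: 25.0
```

```bash
python3 - <<'E'
from h import *
s=state();print(s['ee_pos'].round(2),s['ee_rot'].round(2))
a=grab_frame("side")
q=cv2.inRange(cv2.cvtColor(a,cv2.COLOR_RGB2HSV),(3,90,60),(18,255,255));n,_,st,ce=cv2.connectedComponentsWithStats(q[235:260,245:275])
print(st[1:],ce[1:]+[245,235])
E
```

```text
[536.15 224.68 284.03] [ 1.7999e+02 -1.0000e-02 -2.5200e+00]
[[13 10  3  3  8]] [[259.125 246.125]]
```

>>> carry_out(commands=[[0, 0, 0, 0, 0, 0, -1], [0, 0, 0, 0, 0, 0, -1], [0, 0, 0, 0, 0, 8, -1], [0, 0, 0, 0, 0, 20, -1], [0, 0, 0, 0, 0, 32, -1], [0, 0, 0, 0, 0, 45, -1], [0, 0, 0, 0, 0, 58, -1], [0, 0, 0, 0, 0, 71, -1], [0, 0, 0, 0, 0, 84, -1], [0, 0, 0, 0, 0, 95, -1], [0, 0, 0, 0, 0, 104, -1], [0, 0, 0, 0, 0, 111, -1], [0, 0, 0, 0, 0, 116, -1], [0, 0, 0, 0, 0, 119, -1], [0, 0, 0, 0, 0, 120, -1], [0, 0, 0, 0, 0, 120, -1], [0, 0, 0, 0, 0, 120, -1], [0, 0, 0, 0, 0, 120, -1]])

```text
time_s: 21.85
ee_pos: [536.2, 225.5, 164.3]
ee_rot: [-180.0, -0.0, -2.5]
force: [0.3, -0.0, -1.5]
gripper_width: 25.8
gripper_force: 25.0
```

```bash
python3 f.py
```

```text
22.35 [-0.03 -0.06 -1.19] [0.63 0.57 0.55] [536.08 225.42 164.01]
```

>>> carry_out(commands=[[0, 0, 0, 0, 0, 0.5, -1], [0, 0, 0, 0, 0, 0.8, -1], [0, 0, 0, 0, 0, 0.8, -1], [0, 0, 0, 0, 0, 0.8, -0.4], [0, 0, 0, 0, 0, 0.8, -0.35], [0, 0, 0, 0, 0, 0.8, -0.2], [0, 0, 0, 0, 0, 0.8, 0.2], [0, 0, 0, 0, 0, 0.8, 0.6], [0, 0, 0, 0, 0, 0.8, 0.8], [0, 0, 0, 0, 0, 0.8, 0.8], [0, 0, 0, 0, 0, 0.8, 0.8]])

```text
time_s: 23.45
ee_pos: [536.0, 225.4, 163.1]
ee_rot: [180.0, -0.0, -2.5]
force: [-0.1, -0.0, -0.4]
gripper_width: 73.4
gripper_force: 0.0
```

>>> carry_out(commands=[[0, 0, 0, 0, 0, -8, 0.8], [0, 0, 0, 0, 0, -25, 0.8], [0, 0, 0, 0, 0, -50, 0.8], [0, 0, 0, 0, 0, -80, 0.8], [0, 0, 0, 0, 0, -110, 0.8], [0, 0, 0, 0, 0, -120, 0.8], [0, 0, 0, 0, 0, -120, 0.8]])

```text
time_s: 24.15
ee_pos: [536.7, 225.7, 284.8]
ee_rot: [-179.9, -0.2, -2.5]
force: [-0.1, -0.4, -0.1]
gripper_width: 81.9
gripper_force: 0.0
```

```bash
python3 - <<'E'
from h import *
t=cv2.imread("pics/top0.png");g=t[213:242,346:372].max(2).astype(int)
sub=g[0:22,4:22]
print(sub)
for n,im,(x0,y0,x1,y1) in(("top",t,(351,217,366,236)),("side",cv2.imread("pics/side0.png"),(286,143,300,160))):
    r=im[y0:y1,x0:x1].min(2);p=np.argwhere(r>110)[:,::-1]+[x0,y0];print(n,p.tolist())
E
```

```text
[[ 88  92  93  87  90  89  86  89  91  91  87  89  92  88  91  88  89  89]
 [ 91  91  93  88  92  89  92  86  91  89  91  90  91  89  88  90  90  88]
 [ 90  92  91  61  91  95  94  62  92  92  91  87  92  90  89  86  91  92]
 [ 90  93  96  48  79  92  94  51  93  93  87  68  93  90  93  90  88  88]
 [ 82  89  95  59  55  91  91  76  95  93  63  77  92  93  89  89  94  90]
 [ 51  85  94  94  78  89  89  83  90  97  51  93  94  86  81  89  86  91]
 [ 73  74  95  85  94 100 129  38  57  85  90  89  98  72  63  95  89  89]
 [ 93  97  86  36  83 100 172  59  10   7  42  53  89  76  92  93  92  85]
 [100  90  47  16   8  10  80 135  55  10  16  18  51  94  95  80  85  64]
 [ 90  46  13  10  16  15  10 172 139  32  13   8  21  64  98  48  62  62]
 [ 66  16  18  11   9  16  22  83 171 123  25   5  20  29  94  66  95  95]
 [ 27  13  28  23  18  17  12   6  81 182  67  14  19   5  58  89  95  87]
 [ 17  17  20  20  30  17  19  11  15 110  97  25  17  10  38  60  92  69]
 [ 21  19  26  20  24  14  13  11  18  27   9  27  24   8  17  61  67  79]
 [ 20  23  20  23  16  20   9  21  14  32  22  21 
[... 473 characters left out ...]
]
 [ 38  86  86  85  90  76  64  65  63  75  97  98  77  62  92  90  92  91]]
top [[356, 219], [356, 220], [357, 221], [357, 222], [358, 222], [358, 223], [359, 223], [359, 224]]
side [[286, 143], [287, 143], [288, 143], [289, 143], [290, 143], [291, 143], [292, 143], [293, 143], [294, 143], [295, 143], [296, 143], [297, 143], [298, 143], [299, 143], [286, 144], [287, 144], [288, 144], [289, 144], [290, 144], [291, 144], [292, 144], [293, 144], [294, 144], [295, 144], [296, 144], [297, 144], [298, 144], [299, 144], [286, 145], [287, 145], [288, 145], [289, 145], [290, 145], [291, 145], [297, 145], [298, 145], [299, 145], [290, 146], [291, 146], [298, 146], [299, 146], [290, 147], [299, 147]]
```

```bash
python3 - <<'E'
from h import *
t=cv2.imread("pics/top0.png").max(2).astype(float)
r=[]
for v in range(219,226):
    w=np.clip(t[v,354:363]-60,0,None)
    if v<=220:w[:1]=0; w=np.where(np.abs(np.arange(354,363)-356)<1.6,w,0)
    r.append((v,(w*np.arange(354,363)).sum()/w.sum()))
r=np.array(r);k=np.polyfit(r[:,0],r[:,1],1);print(r.round(2).tolist(),k)
o=onz('top',np.polyval(k,218.6),218.6,106);i=onz('top',np.polyval(k,225.3),225.3,106)
d=(o-i)[:2];L=np.linalg.norm(d);d/=L;print(o,i,L,np.degrees(np.arctan2(d[1],d[0])),'centre',o[:2]-20*d)
a=np.degrees(np.arctan2(d[1],d[0]))+8.3;print('q',np.pi-np.radians(a)-.6, 'target world ang',180-np.degrees(1.2)-8.3)
for z in (74.5,79):print(onz('top',357.8,227,z)) 
E
```

```text
[[219.0, 355.63], [220.0, 355.74], [221.0, 356.79], [222.0, 357.41], [223.0, 358.2], [224.0, 358.91], [225.0, 359.43]] [  0.68321431 205.77041728]
[ 500.88909389 -217.58966006  106.        ] [ 481.58120403 -230.24347506  106.        ] 23.084922454974418 33.239637875178275 centre [ 484.16138784 -228.55249957]
q 1.816589202581791 target world ang 102.94506458430122
[ 480.052999   -232.25583419   74.5       ]
[ 479.56663484 -231.16414202   79.        ]
```

>>> carry_out(commands=[[0, 0, 0, -1, 15, 0, 0.8], [0, 0, 0, -3, 45, 0, 0.5], [0, 0, -5, -6, 85, 0, 0.2], [0, 0, -10, -10, 125, 0, 0], [0, 0, -15, -13, 165, 0, 0], [0, 0, -20, -16, 205, 0, 0], [0, 0, -25, -19, 245, 0, 0], [0, 0, -30, -22, 285, 0, 0], [0, 0, -35.5, -25, 325, 0, 0], [0, 0, -35.5, -28, 365, 10, 0], [0, 0, -35.5, -31, 405, 25, 0], [0, 0, -35.5, -33, 440, 50, 0], [0, 0, -35.5, -34, 456.5, 83, 0], [0, 0, -35.5, -34, 456.5, 83, 0], [0, 0, -35.5, -34, 456.5, 83, 0], [0, 0, -35.5, -34, 456.5, 83, 0]])

```text
time_s: 25.75
ee_pos: [482.8, -228.8, 201.0]
ee_rot: [179.9, -0.0, 33.1]
force: [0.6, 0.3, -0.2]
gripper_width: 45.5
gripper_force: 0.0
```

```bash
python3 - <<'E'
from h import *
a=grab_frame("side");b=grab_frame("top");s=state();print(s['ee_pos'].round(2),s['ee_rot'].round(2))
A=cv2.resize(a[95:195,240:340],None,fx=3.9,fy=3.9,interpolation=2);B=cv2.resize(a[210:320,215:295],None,fx=4.9,fy=4.9,interpolation=2)
o=np.zeros((560,796,3),np.uint8);o[:390,:390]=A;o[:539,400:792]=B
cv2.imwrite("pics/m7.png",o[:,:,::-1])
E
```

```text
[ 483.19 -228.66  201.5 ] [ 1.7988e+02 -7.0000e-02  3.3120e+01]
```

View pics/m7.png

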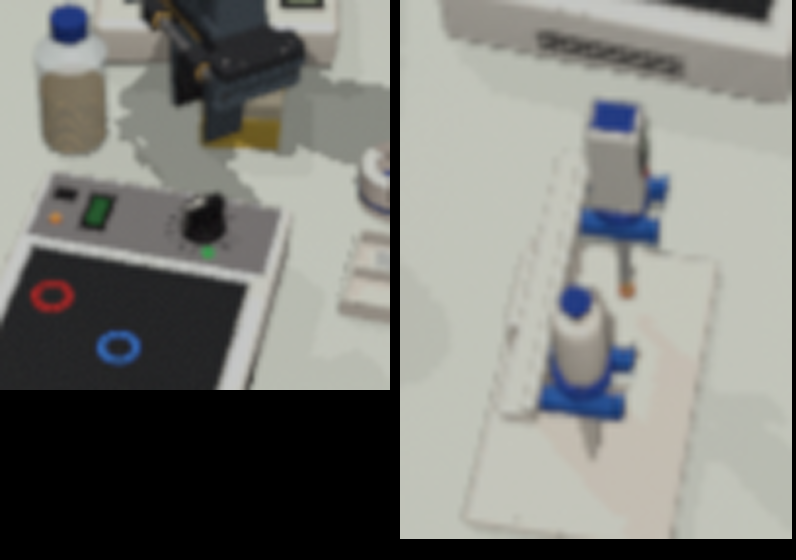

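>>> carry_out(commands=[[0, 0, 0, 0, 0, 20, 0], [0, 0, 0, 0, 0, 45, 0], [0, 0, 0, 0, 0, 70, 0], [0, 0, 0, 0, 0, 90, 0], [0, 0, 0, 0, 0, 104, 0], [0, 0, 0, 0, 0, 112, 0], [0, 0, 0, 0, 0, 116, 0], [0, 0, 0, 0, 0, 116, 0], [0, 0, 0, 0, 0, 116, 0]], force=8)

```text
time_s: 26.75
ee_pos: [483.2, -229.4, 85.0]
ee_rot: [179.9, -0.1, 33.1]
force: [-0.1, 0.1, 0.1]
gripper_width: 45.9
gripper_force: 0.0
```

>>> carry_out(commands=[[0, 0, 0, 0, 0, 0, -0.4], [0, 0, 0, 0, 0, 0, -0.5], [0, 0, 0, 0, 0, 0, -0.55], [0, 0, 0, 0, 0, 0, -0.6], [0, 0, 0, 0, 0, 0, -0.65], [0, 0, 0, 0, 0, 0, -0.7], [0, 0, 0, 0, 0, 0, -0.8], [0, 0, 0, 0, 0, 0, -1], [0, 0, 0, 0, 0, 0, -1], [0, 0, 0, 0, 0, 0, -1]], force=8)

```text
time_s: 27.75
ee_pos: [482.9, -230.0, 84.3]
ee_rot: [179.9, 0.0, 33.1]
force: [1.7, -5.3, -0.4]
gripper_width: 14.2
gripper_force: 8.0
```

```bash
python3 f.py; python3 -c "
from h import *
s=state();print(s['gripper_width'],s['gripper_force'],s['torque'],s['ee_rot'])"
```

```text
28.25 [ 0.53 -5.26 -0.89] [0.39 0.56 0.46] [ 482.85 -229.96   84.31]
14.01902564615369 7.998553365468979 [-1.00340429 -0.16740124  0.00946072] [1.79897833e+02 4.18654294e-03 3.30616421e+01]
```

>>> carry_out(commands=[[0, 0, 0, 0, 0.7, 0, -1], [0, 0, -3, 0, 0.7, 0, -1], [0, 0, -8, 0, 0.7, 0, -1], [0, 0, -13, 0, 0.7, 0, -1], [0, 0, -18, 0, 0.7, 0, -1], [0, 0, -23, 0, 0.7, 0, -1], [0, 0, -28, 0, 0.7, 0, -1], [0, 0, -33, 0, 0.7, 0, -1], [0, 0, -38, 0, 0.7, 0, -1], [0, 0, -43, 0, 0.7, 0, -1], [0, 0, -48, 0, 0.7, 0, -1], [0, 0, -53, 0, 0.7, 0, -1], [0, 0, -58, 0, 0.7, 0, -1], [0, 0, -62, 0, 0.7, 0, -1], [0, 0, -66, 0, 0.7, 0, -1], [0, 0, -68.5, 0, 0.7, 0, -1], [0, 0, -70, 0, 0.7, 0, -1], [0, 0, -70, 0, 0.7, 0, -1], [0, 0, -70, 0, 0.7, 0, -1], [0, 0, -70, 0, 0.7, 0, -1]])

```text
time_s: 30.25
ee_pos: [482.2, -229.7, 84.3]
ee_rot: [-179.9, -0.0, 103.0]
force: [-4.9, -3.7, 4.9]
gripper_width: 13.8
gripper_force: 8.0
```

```bash
python3 f.py; python3 -c "
from h import *
s=state();print(s['gripper_width'],s['gripper_force'],s['torque'],s['ee_rot'])"
```

```text
30.75 [-4.11 -3.42  4.79] [0.39 0.36 0.38] [ 482.24 -229.71   84.27]
13.988763130402996 7.99993023276329 [-0.64983667  0.63000337 -0.04267461] [-1.79929774e+02 -2.74500578e-02  1.03032387e+02]
```

>>> carry_out(commands=[[0, 0, 0, 0, 0, 0, -0.68], [0, 0, 0, 0, 0, 0, -0.6], [0, 0, 0, 0, 0, 0, -0.4], [0, 0, 0, 0, 0, 0, 0], [0, 0, 0, 0, 0, 0, 0], [0, 0, 0, 0, 0, 0, 0], [0, 0, 0, 0, 0, -10, 0], [0, 0, 0, 0, 0, -30, 0], [0, 0, 0, 0, 0, -60, 0], [0, 0, 0, 0, 0, -100, 0], [0, 0, 0, 0, 0, -140, 0], [0, 0, 0, 0, 0, -170, 0], [0, 0, 0, 0, 0, -170, 0]])

```text
time_s: 32.05
ee_pos: [485.1, -230.9, 259.9]
ee_rot: [179.5, 0.4, 103.0]
force: [0.6, -0.5, -0.0]
gripper_width: 45.6
gripper_force: 0.0
```

>>> carry_out(commands=[[0, 0, 0, -30, -20, 0, 0], [0, 0, 0, -70, -50, 0, 0], [0, 0, 0, -110, -80, 0, 0], [0, 0, 0, -150, -110, 0, 0], [0, 0, 0, -190, -140, 0, 0], [0, 0, 0, -220, -160, 0, 0], [0, 0, 0, -240, -170, 0, 0], [0, 0, 0, -240, -170, 0, 0], [0, 0, 0, -240, -170, 0, 0], [0, 0, 0, -240, -170, 0, 0]])

```text
time_s: 33.05
ee_pos: [371.8, -500.8, 254.1]
ee_rot: [180.0, -0.1, 103.1]
force: [0.8, 0.1, -0.7]
gripper_width: 45.6
gripper_force: 0.0
```

```bash
python3 - <<'E'
from h import *
b=grab_frame("top");a=grab_frame("side");s=state();print(s['time_s'],s['ee_pos'].round(1))
A=cv2.resize(b[205:250,338:383],None,fx=8.5,fy=8.5,interpolation=2);B=cv2.resize(b[130:260,130:400],None,fx=1.48,fy=1.48);D=cv2.resize(a[90:300,180:330],None,fx=2.5,fy=2.5)
o=np.zeros((600,796,3),np.uint8);o[:382,:382]=A;o[385:385+B.shape[0],:B.shape[1]]=B;o[:525,410:785]=D
cv2.imwrite("pics/m8.png",o[:,:,::-1])
E
```

```text
33.15 [ 372.  -500.8  254.4]
```

View pics/m8.png

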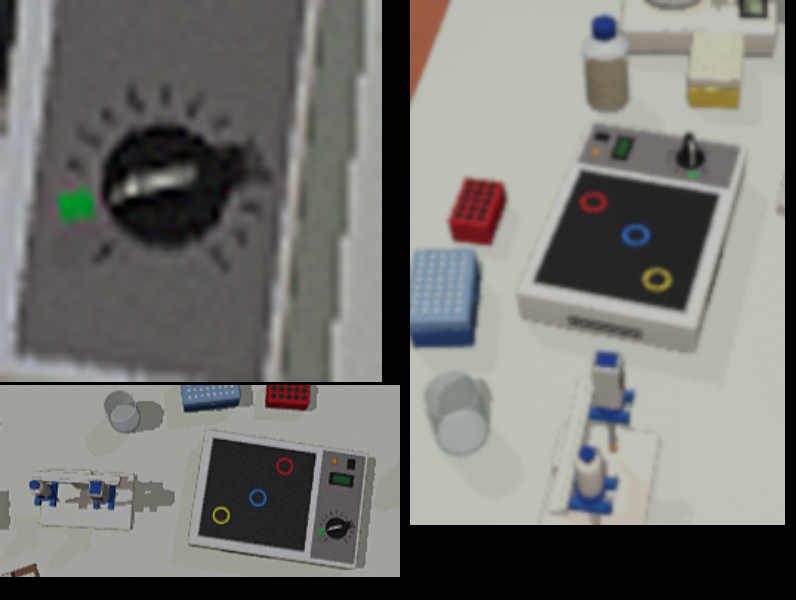

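The pointer line runs from (197,175) to (115,195) in the crop, straight at the green mark at (75,205). The thermometer hangs in its fork and everything else looks undisturbed.

```bash
python3 -c "
from workcell import workorder
print(workorder.job_done())"
```

```text
the job is handed in; nothing more can be done
None
```

The job is handed in after about 33 s: I measured red, yellow and blue in order (tip about 4 mm in by the force reading, over 1 s each), hung the thermometer back in its fork, and turned the knob to the green standby mark; the last pictures showed nothing else moved.

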